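Free a conveyor idler roller with the fork tool

ROBOT

A 6-joint arm with a two-finger parallel gripper is mounted at the origin on the work surface. World frame = base frame: x ahead of the robot, y to its left, z up, the work surface at z = 0. Lengths are in m, angles in rad, forces in N, time in s.
With the tool pointing down it reaches from about 0.3 to 0.85 m from the base axis. Payload 5.4 kg.
Tool frame: the origin (TCP) lies on the centre line of the jaws, within the pads' length; the fingertips stand tips_ahead ahead of it and the grasp point (between the pads) lies 3 mm ahead of it (tips_ahead is the distance from the TCP to the fingertips, in m); z points along the fingers, y is the line along which they close (so a half turn about z gives the same grasp; the last joint's range is limited). The gripper opens to 85 mm and grips with 20 to 120 N. Pads are 22 mm wide; open, the fingers measure 114 mm over their backs; the gripper's body (76 mm by 85 mm) begins 54 mm behind the grasp point. The pads swing forward as they close: fully open they stand 13 mm farther back than shut.
Start: joints at [-1.545, 0.158, 1.597, -0, 1.386, -0.21], TCP at [0.134, -0.559, 0.253] pointing down, gripper open.
Joint ranges: [-2.91, 2.91], [-0.94, 2.29], [0.18, 2.7], [-1.29, 4.43], [0.17, 2.64], [-3, 3]. Speed limits (rad/s): [2.57, 2.57, 3.14, 3.14, 3.14, 3.14].

INTERFACE

Orientations are given as [roll, pitch, yaw] about the fixed x, y, z axes, in that order (R = Rz(yaw) Ry(pitch) Rx(roll)).
In Python, from bench import state, grab_frame, finish_job, find_in, cut_out, landmark_of, tips_ahead gives the robot as it stands.
- The arm moves only by the shell command python3 -m handwheel 'ROWS'. ROWS is a JSON object of lists of equal length, an entry for each row: "grip": the opening, from 0 (shut) to 1 (fully open); "translation": the shift along the tool's x, y, z each as a share of 0.4 m, from -1 to 1, a list of three; "spin": the turn about the tool's z as a share of 2 rad, from -1 to 1. A call has exactly 8 rows; each row is the pose to reach, as a shift and turn from the pose commanded when the call began, along the tool's axes at that moment; what a row does not reach only later rows make up. A row lasts 1/12 s, in which the tool goes at most 41.7 mm and 7.16 degrees, less where a joint would pass 70% of its speed; a pose out of reach is approached as far as the arm can. A call with a number of a shift or a turn outside -1 to 1 is refused whole. A call with a gripper value outside its range is refused whole. The fingers move at their own pace and stop on an object; the grip force is fixed at half the most. Time passes only in rows, so rows that repeat a pose let the fingers close, or fill a call up. It gives the time, the measured TCP pose, the force, the opening and the grip force at its end, in the units of the state.
- state(): the state, without advancing time (a new reading comes with each control period).
- grab_frame(name): name is "scene" or "top"; returns a dict with "color" (480x640x3 uint8, red, green, blue), "K" (3x3 intrinsics, pixels), "R" (3x3) and "t" (3): a world point X has camera coordinates R X + t. Camera axes: x right, y down, z forward; pixel columns grow to the right and rows downward; lengths in m; the calibration is good to about 2 mm. A picture is of the moment at which its call begins. There is no depth.
- finish_job(): hands the job in; it is judged then, once.
Trained networks look in a picture, given as the dict that the camera call returned (one of the last four; its "shot" number tells which), for a name from the list of things; names that differ only in an ending like _2 or _b are one class to them, and where a whole thing is asked for, a point or a joint stands for the part that bears it (a point fixed in the world has none). Each returns a list of dicts, best first, with "p" (0 to 1); they miss things now and then, are a little off and sometimes report something else, mostly with a low value. They report only what shows in the picture. A call takes as long as a camera call. They do not tell look-alikes from the thing itself.
- find_in(query, picture): "centre" ([row, column] in pixels, amid what is visible of it).
- cut_out(query, picture): "pixels" (480x640 bool, what is visible of it) and "centre" ([row, column] in pixels, amid what is visible of it).
- landmark_of(query, picture): "centre" ([row, column] in pixels: a listed point, or the origin of a listed thing).
The state is a dict: "t": time; "qpos": joint angles; "qd": joint speeds; "effort": joint torques, N m; "tool_pos": TCP position; "tcp_rot": TCP orientation; "wrist_force": force on the tool from outside, world axes, zero at the start; "ft_torque": the same for the moment, N m; "grip_width": finger opening in m; "grip_force": force on a finger pad.
Only numpy, scipy, OpenCV 4.12 (cv2) and the standard library are available. Lean on these libraries where they do the work, as an engineer would, in place of code of your own. Each camera call takes 0.05 s, during which the arm holds its last target. There are 200 camera calls.

TASK

Take the forked tool from its stand, set its fork over the narrow neck of the spring bar on the roller conveyor and gently push the bar's collar away from the rail, never hard, only until the middle roller's end pops up and hardly any further; let the bar spring back under the axle and put the tool back in its stand as it was. Then lift the freed roller out with the gripper, without wrenching it, and lay it gently in the two V supports of the wooden cradle, about centred. Leave the other things on the table where they are.

Things in the scene. Friction and masses are not known exactly. Their poses are not given: they have to be found in the camera images.
- conveyor: Fixed roller-conveyor piece, 300 mm along its x; origin: centre of its underside. Cream rails along x at y = +-99 mm (8 mm thick, top z = 85). 40 mm rollers along y: fixed at x = -100 and +100 mm, the loose one at x = 0, its axle in U slots of the rails (11.5 mm wide, open at the top). Outside the +y rail: the spring bar, its nose over the axle, and at y = 160 mm its bracket (44 mm wide, 82 high).
- bar (a joint): Slide of the spring bar along the conveyor's +y, away from the rail (m): 0 at rest, stop at 0.018. It pushes back with about 4.5 N at 0, 9 N at 10 mm, 12.6 N at the stop, plus up to 6 N friction while it holds the axle. The axle comes free at 5 to 15 mm, differing with the roller's end play. The bar bears at most 20 N any way, and no more than 4 mm of push beyond where the axle comes free.
- lifter (a joint): Rise (m) of the brass spring lifter under the axle end at the +y rail: 0 while the bar holds the axle down, about 0.021 when free. It pushes with about 6 N (4 N when up), so the roller's end pops up and stays up, the roller tilted about 6 degrees with its other end still in its slot.
- bar_neck (a point): Middle of the moving spring bar's neck, on its axis; at rest at (0, 123, 70) mm in the conveyor's frame, axes as the conveyor's. The neck is a round rod 9 mm in diameter along y, 14 mm long, between the nose (block 14 mm wide in x, 7 mm high, on the rail side) and the collar (disc 26 mm in diameter, 5 mm thick, on the outer side). Behind the collar the rod runs on to the bracket.
- roller: Loose middle roller, steel, about 0.45 kg: 40 mm in diameter, 180 mm long, with 10 mm axle stubs reaching to 112 mm either side of the middle. Origin at its middle on its axis, own y along its axis (at the start towards the spring bar). Its axis starts 60 mm above the table. It can be gripped across its diameter at the middle, from above.
- roller_end (a point): End of the roller's axle that the spring bar holds, on the axis: 60 mm above the table when held, about 80 mm when popped up. Axes as the roller's.
- stand: Fixed grey tool stand, 80 x 70 mm, top plate at 50 mm height with a rectangular hole (38 mm in its x by 16 mm in its y) in the middle, through which the fork hangs. Origin at the centre of the underside.
- fork: Loose forked tool, 0.14 kg, prongs down. Origin midway between the prong tips; z up, x across the prongs, y across the thin blade. Prongs 24 mm long, 7.5 wide, 6 thick, 13 mm apart; blade 28 x 6 mm up to z = 40; flange 56 x 30 mm, z = 40 to 45; black handle 24 (x) by 18 mm (y), z = 45 to 105. It starts hanging by its flange in the stand, axes and centre as the stand's, origin 10 mm above the table.
- cradle: Fixed plywood cradle for the roller, base 90 mm (x) by 150 mm (y), origin at the centre of the underside. Two V supports (18 mm thick, faces at 45 degrees, tops at about 52 mm) stand at y = -55 and +55 mm. The roller lies in them along the cradle's y, its axis 50 mm above the table, over the origin.
- tape: Roll of packing tape, ring 96 mm in diameter, 48 mm high; leave alone.
- carton: Small closed carton 100 x 130 x 70 mm; leave alone.
- spray: Grey spray can 56 mm in diameter, 150 mm high; leave alone.
- driver: Screwdriver lying on the table; leave alone.
Not all that is in view belongs to the job. What is shaped like the fork but pink is not meant.

How it is judged:
By the outcome, as a careful person would: the job done as asked, in the order asked, and still so for the second after the job is handed in, with the robot touching nothing.
It also fails if it takes over 72 s, if anything falls off the work surface, if the arm or the gripper's body presses on something with over 40 N, if the wrist force passes 120 N, or if a joint passes its speed limit or range.

## Working session

There is one attempt and no reset: what is moved stays moved. The work goes in short steps, Python scripts to look and compute and a shell command to move; the robot and the scene stay as the last step left them, time stands still between calls to the robot, and variables do not carry over. Pictures are saved under pics/ and viewed, at most 10 in all, crops included, and the job is handed in when it is done.

```bash
mkdir -p pics; ls; cat > h.py <<'E'
import numpy as np,cv2
from bench import *
def ray(f,px):
    r,c=px; d=np.linalg.inv(f["K"])@[c,r,1]; R=np.array(f["R"]);t=np.array(f["t"])
    return -R.T@t, R.T@d/np.linalg.norm(d)
def tri(obs):
    A=np.zeros((3,3));b=np.zeros(3)
    for f,px in obs:
        o,d=ray(f,px);P=np.eye(3)-np.outer(d,d);A+=P;b+=P@o
    X=np.linalg.solve(A,b)
    return X,[np.round(np.array(proj(f,X))-px,1).tolist() for f,px in obs]
def proj(f,X):
    p=np.array(f["K"])@(np.array(f["R"])@X+np.array(f["t"])); return [p[1]/p[2],p[0]/p[2]]
def atz(f,px,z):
    o,d=ray(f,px);return o+d*(z-o[2])/d[2]
E
python3 - <<'E'
from h import *
s=state();print(s,tips_ahead)
F={n:grab_frame(n) for n in("scene","top")}
for n,f in F.items():
    cv2.imwrite(f"pics/{n}0.png",f["color"][:,:,::-1])
    print(n,-np.array(f["R"]).T@f["t"])
for q in["conveyor","bar_neck","roller","roller_end","stand","fork","cradle","tape","carton","spray","driver"]:
    for n,f in F.items():
        print(q,n,[(np.round(d["centre"]).tolist(),round(d["p"],2)) for d in landmark_of(q,f)][:4])
E
```

```text
pics
{'t': 0.0, 'qpos': array([-1.54508984e+00,  1.59060940e-01,  1.59829285e+00, -2.71583536e-05,
        1.38620099e+00, -2.10138269e-01]), 'qd': array([ 0.00088605, -0.00112068,  0.00045688,  0.00016756, -0.00125893,
       -0.00014295]), 'effort': array([ 6.13702323e-04, -3.95998085e+01, -3.31433558e+01, -1.46947791e-04,
        8.38061096e-03, -8.79405434e-06]), 'tool_pos': array([ 0.13429217, -0.55849515,  0.25227983]), 'tcp_rot': array([-3.13966812e+00, -3.83189652e-04,  2.35849402e-01]), 'wrist_force': array([0.36311188, 0.75666709, 0.17204027]), 'ft_torque': array([-0.00134756, -0.05556168, -0.02767197]), 'grip_force': 0.0, 'grip_width': 0.08545739427862993} 0.022
scene [ 1.21410067 -0.32449567  0.65112793]
top [ 0.44611653 -0.01841372  1.06348634]
conveyor scene [([281.0, 275.0], 0.66), ([242.0, 321.0], 0.47)]
conveyor top []
bar_neck scene [([235.0, 328.0], 0.5)]
bar_neck top [([242.0, 318.0], 0.75), ([356.0, 183.0], 0.57)]
roller scene [([260.0, 277.0], 0.93)]
roller top [([234.0, 376.0], 0.56), ([178.0, 480.0], 0.35)]
roller_end scene [([240.0, 323.0], 0.6)]
roller_end top [([243.0, 326.0], 0.8)]
stand scene [([227.0, 362.0], 0.91)]
stand top [([276.0, 267.0], 0.85)]
fork scene [([246.0, 511.0], 0.97), ([193.0, 340.0], 0.65)]
fork top [([336.0, 263.0], 0.88), ([276.0, 264.0], 0.73), ([200.0, 152.0], 0.62)]
cradle scene [([215.0, 454.0], 0.56)]
cradle top [([259.0, 174.0], 0.67)]
tape scene [([334.0, 403.0], 0.87), ([300.0, 479.0], 0.2)]
tape top [([143.0, 298.0], 0.85)]
carton scene [([300.0, 480.0], 0.66)]
carton top [([148.0, 228.0], 0.66)]
spray scene [([369.0, 155.0], 0.93)]
spray top [([178.0, 482.0], 0.78)]
driver scene [([174.0, 396.0], 0.58)]
driver top [([357.0, 178.0], 0.91)]
```

View pics/scene0.png

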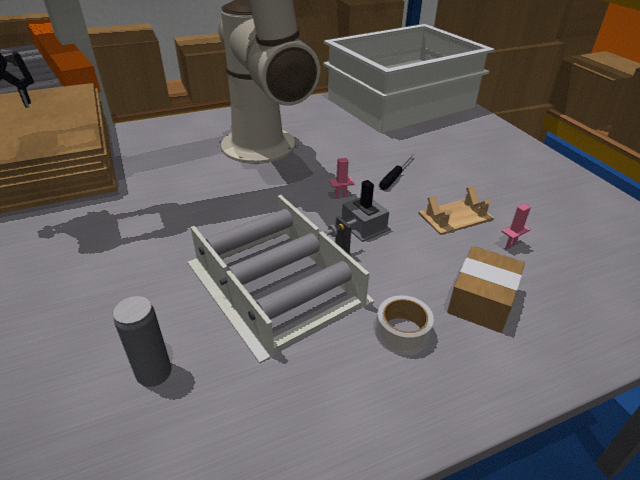

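View pics/top0.png

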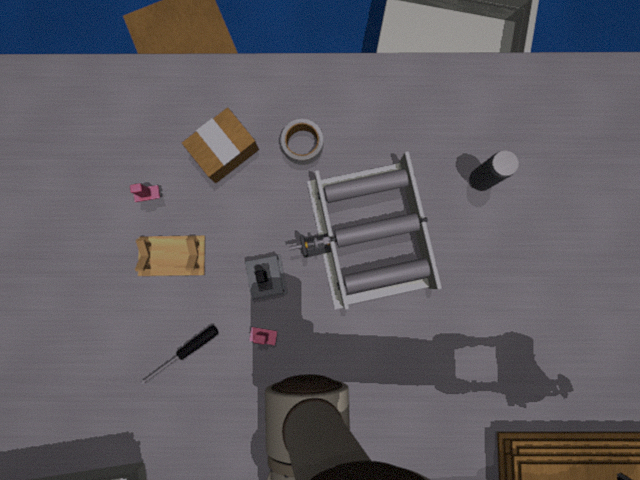

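Fork look-alikes: black handle in the grey stand (scene [193,367], top [274,262]), pink (scene [178,342], top [337,263]) and pink (scene [225,518], top [192,145]). The black one in the grey stand fits the description. The conveyor's spring bar is at scene [235,343], top [243,305], and the cradle at top [256,170]. I'll check with close crops.

```bash
python3 - <<'E'
from h import *
a=cv2.imread("pics/top0.png");b=cv2.imread("pics/scene0.png")
def crop(im,r0,c0,h,w,k,n):
    o=cv2.resize(im[r0:r0+h,c0:c0+w],None,fx=k,fy=k,interpolation=cv2.INTER_CUBIC)
    o=cv2.convertScaleAbs(o,alpha=1.5,beta=15)
    for i in range(0,h,20): cv2.putText(o,str(r0+i),(0,int(i*k)+5),0,.35,(0,255,255),1);cv2.line(o,(0,int(i*k)),(8,int(i*k)),(0,255,255),1)
    for i in range(0,w,20): cv2.putText(o,str(c0+i),(int(i*k),10),0,.35,(0,255,0),1);cv2.line(o,(int(i*k),0),(int(i*k),8),(0,255,0),1)
    cv2.imwrite(n,o)
crop(a,150,238,160,210,3.75,"pics/topc.png")
crop(b,150,188,150,200,4,"pics/scenec.png")
E
```

```text
(no output)
```

View pics/topc.png

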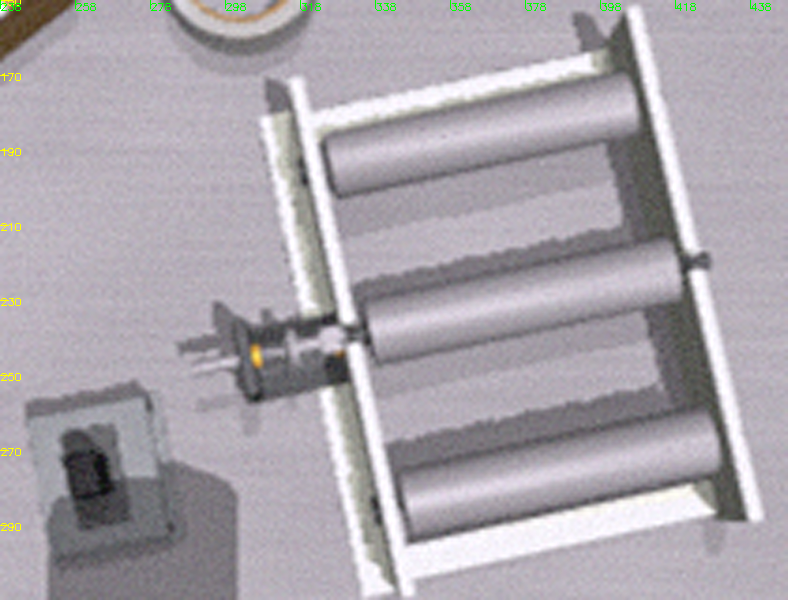

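View pics/scenec.png

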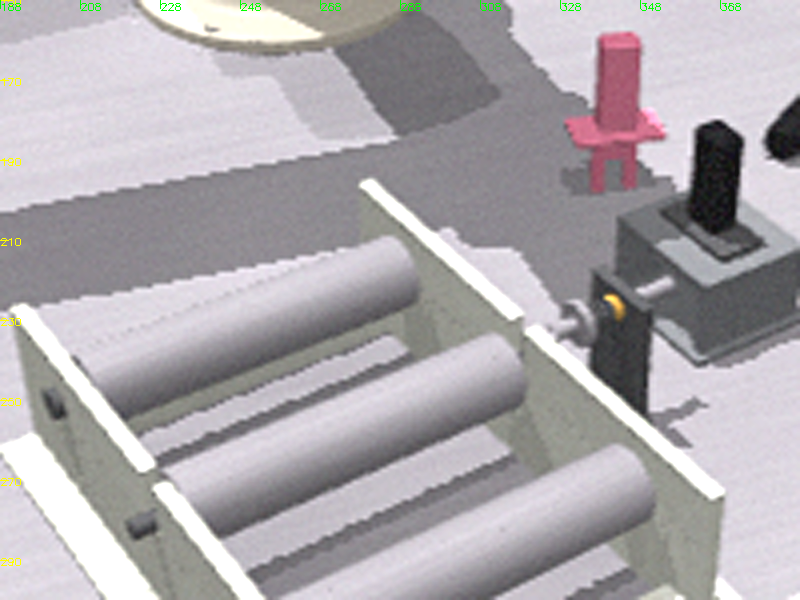

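The crops confirm it: black handle in the grey stand (top ≈[275,261], scene ≈[182,367]), flange long side nearly along the rails, and the bar neck at top ≈[241,321], scene ≈[231,328]. Next I fit the conveyor, stand and cradle poses.

```bash
cat > fit.py <<'E'
from h import *
from scipy.optimize import least_squares
F={n:grab_frame(n) for n in("scene","top")}
T=lambda x,y:((y+.5)/3.75-.5+150,(x+.5)/3.75-.5+238)
S=lambda x,y:((y+.5)/4-.5+150,(x+.5)/4-.5+188)
def fit(ob,x0):
    def res(p,raw=False):
        c,s=np.cos(p[2]),np.sin(p[2]);r=[]
        for n,px,m in ob:
            m=np.array(m)/1000;X=[p[0]+c*m[0]-s*m[1],p[1]+s*m[0]+c*m[1],m[2]+p[3]]
            r+=list(np.array(proj(F[n],X))-px)
        return r
    o=least_squares(res,x0,loss="soft_l1",f_scale=1.)
    return o.x,np.round(np.reshape(res(o.x),(-1,2)),1).tolist()
def W(p,m):
    c,s=np.cos(p[2]),np.sin(p[2]);m=np.array(m)/1000
    return np.round([p[0]+c*m[0]-s*m[1],p[1]+s*m[0]+c*m[1],m[2]],4)
E
python3 - <<'E'
from fit import *
ob=[("top",T(296,80),(150,99,85)),("top",T(407,597),(-150,99,85)),("top",T(633,8),(150,-99,85)),("top",T(755,521),(-150,-99,85)),
("scene",S(718,492),(150,99,85)),("scene",S(367,183),(-150,99,85)),("scene",S(20,310),(-150,-99,85)),
("top",T(708,260),(0,-112,60))]
for sub in(ob,ob[:4],ob[4:7]):
    p,r=fit(sub,[.45,-.1,.2,0]);print("conv",np.round(p,4),r)
p,r=fit(ob,[.45,-.1,.2,0]);print("neck",W(p,(0,123,70)))
print({n:np.round(proj(F[n],W(p,(0,123,70))),1) for n in F})
print("clicked neck",tri([(F["top"],T(312,343)),(F["scene"],S(562,328))]))
print("handle top",tri([(F["top"],T(88,468)),(F["scene"],S(718,129))]))
print("stand lm",tri([(F["top"],landmark_of("stand",F["top"])[0]["centre"]),(F["scene"],landmark_of("stand",F["scene"])[0]["centre"])]))
print("cradle lm",tri([(F["top"],landmark_of("cradle",F["top"])[0]["centre"]),(F["scene"],landmark_of("cradle",F["scene"])[0]["centre"])]))
for n in F:
  for q in("fork","stand","cradle"):
    for d in cut_out(q,F[n])[:3]:
        m=d["pixels"].astype(np.uint8);c=cv2.minAreaRect(np.argwhere(m)[:,::-1].astype(np.float32))
        print(n,q,round(d["p"],2),m.sum(),np.round(c[0],1),np.round(c[1],1),round(c[2],1))
# fine crops side by side: cradle + stand
def cr(n,r0,c0,h,w,k):
    o=cv2.resize(F[n]["color"][r0:r0+h,c0:c0+w,::-1],None,fx=k,fy=k,interpolation=cv2.INTER_CUBIC)
    return cv2.convertScaleAbs(o,alpha=1.4,beta=20)
o=np.vstack([np.hstack([cr("top",228,128,60,80,5),cr("scene",180,416,60,80,5)]),np.hstack([cr("top",248,238,60,80,5),cr("scene",175,333,60,80,5)])])
cv2.imwrite("pics/cs.png",o)
E
```

```text
conv [ 5.631e-01 -1.323e-01  2.103e-01 -5.000e-04] [[-0.5, -0.5], [0.1, 0.0], [-0.3, -0.3], [0.3, 0.2], [1.3, 0.0], [-0.1, -0.6], [-0.8, -0.5], [0.4, -0.7]]
conv [ 0.5633 -0.1331  0.2093 -0.0043] [[-0.2, -0.1], [-0.1, 0.2], [0.1, -0.2], [0.2, 0.0]]
conv [ 0.5577 -0.1294  0.2187 -0.0049] [[0.3, 0.2], [0.1, -0.7], [-0.4, 0.4]]
neck [ 0.5374 -0.012   0.07  ]
{'scene': array([232.3, 328.2]), 'top': array([241.6, 319.8])}
clicked neck (array([ 0.53843577, -0.01355671,  0.07276873]), [[-0.1, -0.3], [0.0, -0.4]])
handle top (array([0.46673912, 0.10695049, 0.11974143]), [[-0.2, -0.4], [0.0, -0.4]])
stand lm (array([0.46258611, 0.11026777, 0.00168143]), [[0.4, 0.9], [-0.1, 1.0]])
cradle lm (array([0.51106885, 0.31863784, 0.00119181]), [[-1.3, -2.2], [0.3, -2.5]])
scene fork 0.92 447 [363.8 198.4] [34.2 20.8] 80.9
scene fork 0.89 491 [339.7 177.2] [37.1 22.1] 76.0
scene fork 0.59 522 [517.7 225.9] [20.2 43.8] 30.3
scene stand 0.59 1323 [365.  220.5] [41. 48.] 90.0
scene cradle 0.88 1898 [455.  210.5] [39.1 73. ] 75.6
top fork 0.88 402 [144.5 191.5] [17. 29.] 90.0
top stand 0.96 1150 [266.3 276.5] [40.4 37.7] 78.7
top cradle 0.69 2693 [170.8 254.7] [40.2 69.1] 88.6
```

View pics/cs.png

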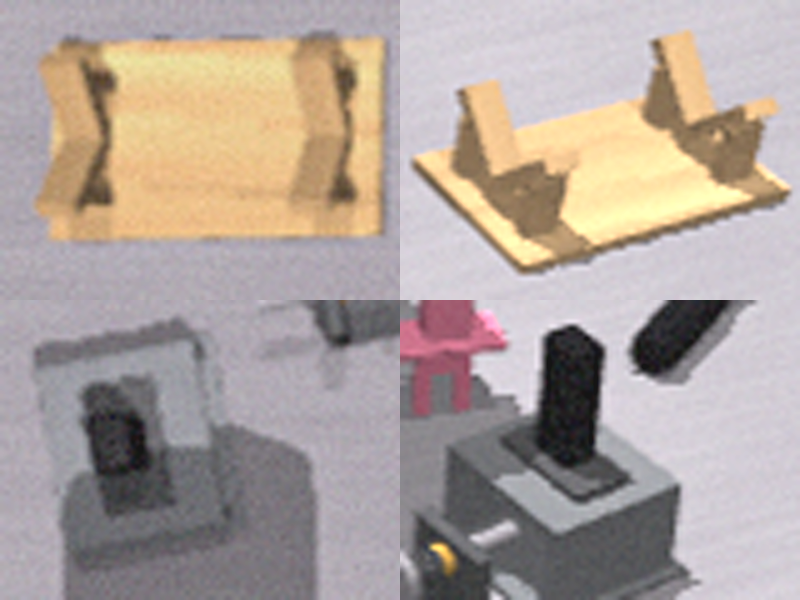

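```bash
cat >> fit.py <<'E'
def C(r0,c0,oy,ox): return lambda x,y:((y-oy+.5)/5-.5+r0,(x-ox+.5)/5-.5+c0)
E
python3 - <<'E'
from fit import *
ct,cs,st,ss=C(228,128,0,0),C(180,416,0,400),C(248,238,300,0),C(175,333,300,400)
stand=[("top",st(38,358),(40,35,50)),("top",st(190,343),(40,-35,50)),("top",st(222,520),(-40,-35,50)),("top",st(75,560),(-40,35,50)),
("scene",ss(447,445),(-40,-35,50)),("scene",ss(578,528),(40,-35,50)),("scene",ss(682,487),(40,35,50))]
fl=[("scene",ss(500,433),(-28,-15,55)),("scene",ss(592,500),(28,-15,55)),("scene",ss(632,475),(28,15,55)),
("top",st(82,383),(28,15,55)),("top",st(153,375),(28,-15,55)),("top",st(175,503),(-28,-15,55)),("top",st(105,517),(-28,15,55))]
for n,o in(("stand",stand),("flange",fl),("both",stand+fl)):
    p,r=fit(o,[.46,.11,.2,0]);print(n,np.round(p,4),r)
p[3]=0;print("pred handle top",{n:np.round(proj(F[n],W(p,(0,0,115))),1) for n in F},T(88,468),S(718,129))
V=[("top",ct(65,135),(0,64,22)),("top",ct(107,135),(0,46,22)),("top",ct(308,133),(0,-46,22)),("top",ct(348,133),(0,-64,22))]
B=[("top",ct(382,37),(45,-75,8)),("top",ct(382,237),(-45,-75,8)),("top",ct(50,240),(-45,75,8)),
("scene",cs(413,160),(-45,-75,8)),("scene",cs(523,268),(45,-75,8)),("scene",cs(790,190),(45,75,8))]
for n,o in(("V",V),("B",B),("VB",V+B)):
    p,r=fit(o,[.5,.31,0,0]);print(n,np.round(p,4),r)
E
```

```text
stand [0.4632 0.1107 0.1957 0.0008] [[2.4, -1.2], [-0.9, 0.0], [0.1, 0.5], [-1.6, -2.0], [0.0, -0.2], [1.3, -4.3], [-0.9, -0.1]]
flange [0.4638 0.1105 0.192  0.0006] [[0.5, -0.3], [-0.6, -3.1], [0.1, -0.4], [0.6, -0.2], [-0.4, -0.7], [-0.4, -0.5], [-0.5, -0.2]]
both [0.4636 0.1106 0.1927 0.0007] [[2.2, -1.1], [-1.0, 0.2], [-0.0, 0.5], [-1.8, -2.0], [0.1, -0.2], [1.4, -4.3], [-0.7, -0.1], [0.5, -0.3], [-0.7, -3.1], [0.0, -0.4], [0.7, -0.2], [-0.3, -0.8], [-0.3, -0.5], [-0.4, -0.2]]
pred handle top {'scene': array([182.7, 367.4]), 'top': array([275.8, 259.2])} (274.43333333333334, 261.1) (181.875, 367.125)
V [ 0.5141  0.3302  0.0073 -0.0126] [[0.0, 0.2], [-0.0, -0.3], [0.0, 0.1], [-0.0, -0.0]]
B [ 0.5125  0.3274  0.0174 -0.0024] [[-0.1, -0.1], [-0.6, -0.5], [0.0, -0.3], [-0.0, -0.4], [-0.0, -0.2], [0.2, -0.5]]
VB [ 0.5131  0.327   0.0135 -0.0021] [[0.3, -0.2], [0.2, -0.6], [0.1, 0.1], [-0.1, 0.2], [-0.2, 0.1], [-0.7, -0.4], [-0.3, -0.2], [-0.1, -0.4], [-0.0, -0.3], [0.3, -0.4]]
```

```bash
cat > go.py <<'E'
import sys,numpy as np
from scipy.spatial.transform import Rotation as Ro
from bench import state
s=state();R=Ro.from_euler("xyz",s["tcp_rot"]).as_matrix()
x=np.array([float(a) for a in sys.argv[1:5]])
d=(x[3]-s["tcp_rot"][2]+np.pi)%(2*np.pi)-np.pi
print("t",round(s["t"],2),"pos",np.round(s["tool_pos"],4),"rot",np.round(s["tcp_rot"],4),"F",np.round(s["wrist_force"],1),"share",np.round(R.T@(x[:3]-s["tool_pos"])/.4,4),"spin",round(-d/2,4))
E
python3 go.py .4637 .1105 .22 .193
python3 go.py .2 -.45 .25 .193
```

```text
t 1.9 pos [ 0.1343 -0.5591  0.2533] rot [3.1416 0.     0.2358] F [-0.1  0.7  0.1] share [ 1.1917 -1.4352  0.0832] spin 0.0214
t 1.9 pos [ 0.1343 -0.5591  0.2533] rot [3.1416 0.     0.2358] F [-0.1  0.7  0.1] share [ 0.2234 -0.2268  0.0083] spin 0.0214
```

```bash
python3 -m handwheel '{"grip":[1,1,1,1,1,1,1,1],"translation":[[0.52,-0.63,0],[0.52,-0.63,0],[0.52,-0.63,0],[0.52,-0.63,0],[0.52,-0.63,0],[0.52,-0.63,0],[0.52,-0.63,0],[0.52,-0.63,0]],"spin":[0.0214,0.0214,0.0214,0.0214,0.0214,0.0214,0.0214,0.0214]}'; python3 go.py .4637 .1105 .22 .193
```

```text
t: 2.57
tool_pos: [0.2782, -0.2631, 0.2533]
tcp_rot: [3.141, -0.001, 0.193]
wrist_force: [1.3, 0.0, 0.2]
grip_width: 0.0852
grip_force: 0.0
t 2.57 pos [ 0.2782 -0.2631  0.2533] rot [ 3.1413e+00 -6.0000e-04  1.9310e-01] F [1.3 0.  0.2] share [ 0.6342 -0.8278  0.0835] spin 0.0
```

```bash
python3 -m handwheel '{"grip":[1,1,1,1,1,1,1,1],"translation":[[0.5,-0.65,0],[0.5,-0.65,0],[0.5,-0.65,0],[0.5,-0.65,0],[0.5,-0.65,0],[0.5,-0.65,0],[0.5,-0.65,0],[0.5,-0.65,0]],"spin":[0,0,0,0,0,0,0,0]}'; python3 go.py .4637 .1105 .20 .193
```

```text
t: 3.23
tool_pos: [0.4247, 0.0307, 0.2536]
tcp_rot: [3.141, -0.001, 0.194]
wrist_force: [0.4, -0.5, -0.1]
grip_width: 0.0854
grip_force: 0.0
t 3.23 pos [0.4247 0.0307 0.2536] rot [ 3.1414e+00 -1.2000e-03  1.9420e-01] F [ 0.4 -0.5 -0.1] share [ 0.1339 -0.1769  0.1342] spin 0.0006
```

```bash
python3 -m handwheel '{"grip":[1,1,1,1,1,1,1,1],"translation":[[0.135,-0.176,0.1],[0.135,-0.176,0.1],[0.135,-0.176,0.1],[0.135,-0.176,0.1],[0.135,-0.176,0.1],[0.135,-0.176,0.1],[0.135,-0.176,0.1],[0.135,-0.176,0.1]],"spin":[0,0,0,0,0,0,0,0]}'; python3 go.py .4637 .1105 .088 .193
```

```text
t: 3.9
tool_pos: [0.4639, 0.1065, 0.2142]
tcp_rot: [3.141, -0.002, 0.191]
wrist_force: [-0.7, -0.3, -0.6]
grip_width: 0.0853
grip_force: 0.0
t 3.9 pos [0.4639 0.1065 0.2142] rot [ 3.1411e+00 -1.6000e-03  1.9120e-01] F [-0.7 -0.3 -0.6] share [ 0.001  -0.0101  0.3154] spin -0.0009
```

```bash
python3 -m handwheel '{"grip":[1,1,1,1,1,1,1,1],"translation":[[0,-0.006,0.1],[0,-0.006,0.18],[0,-0.006,0.18],[0,-0.006,0.18],[0,-0.006,0.18],[0,-0.006,0.18],[0,-0.006,0.18],[0,-0.006,0.18]],"spin":[0,0,0,0,0,0,0,0]}'; python3 go.py .4637 .1105 .088 .193;  python3 -c "
from h import *
a=[grab_frame(n)['color'][r:r+100,c:c+134,::-1] for n,r,c in (('top',225,195),('scene',125,300))]
cv2.imwrite('pics/pre.png',cv2.resize(np.hstack(a),None,fx=2.98,fy=2.98,interpolation=cv2.INTER_CUBIC))"; python3 go.py .4637 .1105 .088 .193
```

```text
t: 4.57
tool_pos: [0.4643, 0.1098, 0.143]
tcp_rot: [3.141, -0.003, 0.193]
wrist_force: [0.2, 0.6, -0.1]
grip_width: 0.0853
grip_force: 0.0
t 4.57 pos [0.4643 0.1098 0.143 ] rot [ 3.141e+00 -3.000e-03  1.929e-01] F [ 0.2  0.6 -0.1] share [-0.0015 -0.002   0.1374] spin -0.0
t 4.67 pos [0.4637 0.1099 0.1422] rot [ 3.1413e+00 -1.6000e-03  1.9300e-01] F [-0.3  0.2 -0. ] share [ 1.000e-04 -1.600e-03  1.355e-01] spin 0.0
```

View pics/pre.png

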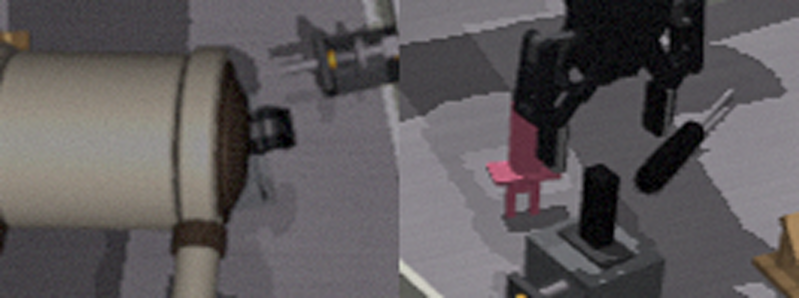

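Scene view: handle top at crop (600,170), centred between the pads (553/660). The top camera is blocked by the arm. I'll descend and grip.

```bash
python3 -m handwheel '{"grip":[1,1,1,1,0,0,0,0],"translation":[[0,-0.001,0.07],[0,-0.001,0.137],[0,-0.001,0.137],[0,-0.001,0.137],[0,-0.001,0.137],[0,-0.001,0.137],[0,-0.001,0.137],[0,-0.001,0.137]],"spin":[0,0,0,0,0,0,0,0]}' && python3 -m handwheel '{"grip":[0,0,0,0,0,0,0,0],"translation":[[0,0,0],[0,0,0],[0,0,0],[0,0,0],[0,0,0],[0,0,0],[0,0,0],[0,0,0]],"spin":[0,0,0,0,0,0,0,0]}'; python3 go.py .4637 .1105 .2 .2103
```

```text
t: 5.33
tool_pos: [0.464, 0.1103, 0.0877]
tcp_rot: [3.141, -0.002, 0.193]
wrist_force: [0.8, 0.2, -0.4]
grip_width: 0.039
grip_force: 0.0
t: 6.0
tool_pos: [0.4636, 0.1103, 0.0872]
tcp_rot: [3.141, -0.001, 0.193]
wrist_force: [-0.9, -0.5, 6.2]
grip_width: 0.0169
grip_force: 59.3
t 6.0 pos [0.4636 0.1103 0.0872] rot [ 3.1414e+00 -1.0000e-03  1.9300e-01] F [-0.9 -0.5  6.2] share [ 0.0007 -0.0005 -0.2821] spin -0.0086
```

```bash
python3 -m handwheel '{"grip":[0,0,0,0,0,0,0,0],"translation":[[0,0,-0.03],[0,0,-0.07],[0,0,-0.12],[0,0,-0.18],[0,0,-0.25],[0,0,-0.25],[0,0,-0.25],[0,0,-0.25]],"spin":[0,0,0,0,0,0,0,0]}'; python3 go.py .5374 -.012 .187 .2103
```

```text
t: 6.67
tool_pos: [0.4623, 0.1103, 0.1853]
tcp_rot: [-3.141, 0.002, 0.193]
wrist_force: [0.2, -0.3, -1.7]
grip_width: 0.0175
grip_force: 58.7
t 6.67 pos [0.4623 0.1103 0.1853] rot [-3.1412e+00  1.9000e-03  1.9300e-01] F [ 0.2 -0.3 -1.7] share [ 0.1257  0.3361 -0.0046] spin -0.0086
```

```bash
python3 -m handwheel '{"grip":[0,0,0,0,0,0,0,0],"translation":[[0.03,0.08,0],[0.06,0.16,0],[0.09,0.24,0],[0.124,0.335,0],[0.124,0.335,0],[0.124,0.335,0],[0.124,0.335,0],[0.124,0.335,0]],"spin":[-0.0086,-0.0086,-0.0086,-0.0086,-0.0086,-0.0086,-0.0086,-0.0086]}'; python3 -m handwheel '{"grip":[0,0,0,0,0,0,0,0],"translation":[[0,0,0.02],[0,0,0.02],[0,0,0.02],[0,0,0.02],[0,0,0.02],[0,0,0.02],[0,0,0.02],[0,0,0.02]],"spin":[0,0,0,0,0,0,0,0]}';python3 go.py .5374 -.012 .135 .2103;  python3 -c "
from h import *
a=[grab_frame(n)['color'][r:r+100,c:c+134,::-1] for n,r,c in (('top',195,245),('scene',160,270))]
cv2.imwrite('pics/neck.png',cv2.convertScaleAbs(cv2.resize(np.hstack(a),None,fx=2.98,fy=2.98,interpolation=cv2.INTER_CUBIC),alpha=1.5,beta=20))"
```

```text
t: 7.33
tool_pos: [0.5362, -0.0106, 0.1852]
tcp_rot: [-3.14, 0.002, 0.211]
wrist_force: [0.4, 0.6, -0.6]
grip_width: 0.0178
grip_force: 59.1
t: 8.0
tool_pos: [0.5375, -0.0117, 0.1787]
tcp_rot: [3.141, -0.0, 0.21]
wrist_force: [0.1, 0.1, -1.9]
grip_width: 0.0176
grip_force: 59.2
t 8.0 pos [ 0.5375 -0.0117  0.1787] rot [ 3.1415e+00 -3.0000e-04  2.1020e-01] F [ 0.1  0.1 -1.9] share [-0.0005  0.0005  0.1092] spin -0.0001
```

View pics/neck.png

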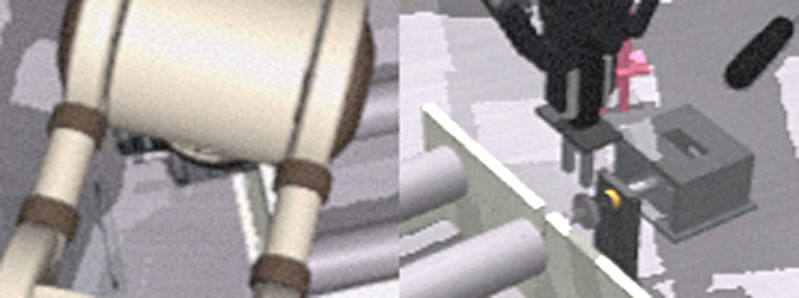

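```bash
python3 -c "
from h import *
f=grab_frame('scene')
c,s=np.cos(.21),np.sin(.21)
for u in(-10.25,0,10.25): print(u,np.round(proj(f,[.5375+u/1e3*c,-.0117+u/1e3*s,.1015]),1))
n=np.array([.5374,-.012,.07])
for nm,m in(('neck',(0,0)),('collar',(0,9.5)),('collar outer',(0,12)),('nose',(0,-7))): print(nm,np.round(proj(f,n+[-s*m[1]/1e3,c*m[1]/1e3,0]),1))
J=[proj(f,n+d) for d in([.01*c,.01*s,0],[-.01*s,.01*c,0],[0,0,.01])];print(np.round(np.array(J)-proj(f,n),1))
im=f['color'][195:255,290:360,::-1]
o=cv2.convertScaleAbs(cv2.resize(im,None,fx=10,fy=10,interpolation=cv2.INTER_CUBIC),alpha=1.5,beta=20)
cv2.imwrite('pics/neck2.png',o)
"
```

```text
-10.25 [217.  325.7]
0 [219.6 328.8]
10.25 [222.2 331.8]
neck [232.3 328.2]
collar [230.6 332.1]
collar outer [230.2 333.1]
nose [233.5 325.4]
[[ 2.6  2.9]
 [-1.7  4. ]
 [-4.   0.1]]
```

View pics/neck2.png

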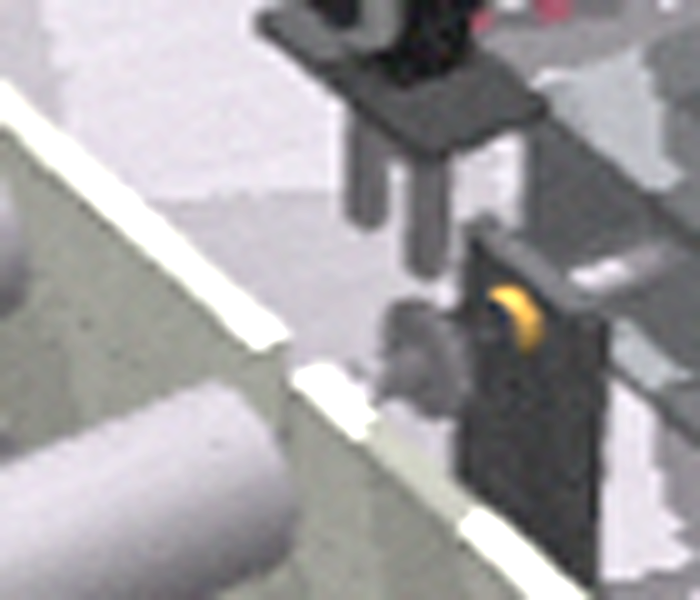

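Prong tips are at scene ≈[217,326] and [222,332], and the collar face at ≈[230.3,331.4]. All agree with the model within 1 px (≈1 mm), so I lower in stages and watch the force.

```bash
python3 -m handwheel '{"grip":[0,0,0,0,0,0,0,0],"translation":[[0,0,0.03],[0,0,0.05],[0,0,0.06],[0,0,0.064],[0,0,0.068],[0,0,0.071],[0,0,0.071],[0,0,0.071]],"spin":[0,0,0,0,0,0,0,0]}';python3 go.py .5374 -.012 .136 .2103
```

```text
t: 8.82
tool_pos: [0.5376, -0.0118, 0.1503]
tcp_rot: [3.141, -0.0, 0.21]
wrist_force: [-0.2, -0.3, -2.1]
grip_width: 0.0172
grip_force: 59.2
t 8.82 pos [ 0.5376 -0.0118  0.1503] rot [ 3.1414e+00 -5.0000e-04  2.1020e-01] F [-0.2 -0.3 -2.1] share [-0.0007  0.0004  0.0359] spin -0.0
```

```bash
python3 -m handwheel '{"grip":[0,0,0,0,0,0,0,0],"translation":[[0,0,0.005],[0,0,0.01],[0,0,0.015],[0,0,0.02],[0,0,0.025],[0,0,0.03],[0,0,0.034],[0,0,0.034]],"spin":[0,0,0,0,0,0,0,0]}';python3 -c "
from h import *
f=grab_frame('scene')
for q in('roller_end','bar_neck','roller'): print(q,[(np.round(d['centre'],1).tolist(),round(d['p'],2)) for d in landmark_of(q,f)][:3])
c,s=np.cos(.21),np.sin(.21)
for z in(60,80): print(np.round(proj(f,[.5631-.112*s,-.1323+.112*c,z/1e3]),1))
cv2.imwrite('pics/b0.png',f['color'][:,:,::-1])
"; python3 go.py .5374 -.012 .136 .2103
```

```text
t: 9.48
tool_pos: [0.5371, -0.0116, 0.136]
tcp_rot: [-3.141, 0.001, 0.21]
wrist_force: [0.3, 0.8, -1.8]
grip_width: 0.0173
grip_force: 59.2
roller_end [([241.8, 318.9], 0.71)]
bar_neck [([235.3, 325.6], 0.59)]
roller [([256.7, 277.7], 0.6)]
[238.1 323.7]
[230.2 323.8]
t 9.68 pos [ 0.5375 -0.0118  0.1366] rot [ 3.1415e+00 -2.0000e-04  2.1020e-01] F [-1.   0.  -1.2] share [-0.0005  0.0005  0.0016] spin -0.0
```

```bash
cat > chk.py <<'E'
from h import *
f=grab_frame('scene');b=cv2.imread('pics/b0.png')[:,:,::-1].astype(float)
d=abs(f['color'].astype(float)-b)[225:265,280:318].mean()
s=state();F=s['wrist_force'];u=np.array([-np.sin(.2103),np.cos(.2103),0])
print("DIFF",round(d,2),"Fy",round(F@u,2),"F",np.round(F,1),"travel mm",round(1e3*(s['tool_pos']-[.5374,-.0117,.1362])@u,2),"pos",np.round(s['tool_pos'],4),"t",s['t'],"width",s['grip_width'])
E
python3 chk.py
python3 -m handwheel '{"grip":[0,0,0,0,0,0,0,0],"translation":[[0,-0.003,0],[0,-0.006,0],[0,-0.008,0],[0,-0.01,0],[0,-0.0115,0],[0,-0.013,0],[0,-0.015,0],[0,-0.015,0]],"spin":[0,0,0,0,0,0,0,0]}'; python3 chk.py
```

```text
DIFF 1.96 Fy -0.56 F [ 0.2 -0.5 -1.2] travel mm -0.07 pos [ 0.5375 -0.0117  0.1367] t 9.7333 width 0.017476467298852227
t: 10.4
tool_pos: [0.5367, -0.0075, 0.1367]
tcp_rot: [3.138, -0.0, 0.21]
wrist_force: [0.9, -6.5, -2.4]
grip_width: 0.0176
grip_force: 58.8
DIFF 2.0 Fy -7.27 F [ 1.6 -7.1 -3.8] travel mm 4.32 pos [ 0.5366 -0.0074  0.1367] t 10.45 width 0.01735400097316135
```

```bash
python3 -m handwheel '{"grip":[0,0,0,0,0,0,0,0],"translation":[[0,-0.001,0],[0,-0.002,0],[0,-0.003,0],[0,-0.004,0],[0,-0.005,0],[0,-0.005,0],[0,-0.005,0],[0,-0.005,0]],"spin":[0,0,0,0,0,0,0,0]}'; python3 chk.py
```

```text
t: 11.12
tool_pos: [0.5363, -0.0058, 0.1367]
tcp_rot: [3.137, -0.0, 0.21]
wrist_force: [1.6, -7.4, -4.3]
grip_width: 0.0176
grip_force: 58.9
DIFF 2.07 Fy -7.58 F [ 1.5 -7.4 -3.8] travel mm 6.0 pos [ 0.5363 -0.0058  0.1367] t 11.1667 width 0.01763413383677862
```

```bash
for i in 1; do python3 -m handwheel '{"grip":[0,0,0,0,0,0,0,0],"translation":[[0,-0.001,0],[0,-0.002,0],[0,-0.003,0],[0,-0.003,0],[0,-0.003,0],[0,-0.003,0],[0,-0.003,0],[0,-0.003,0]],"spin":[0,0,0,0,0,0,0,0]}' >/dev/null; python3 chk.py; done; python3 -m handwheel '{"grip":[0,0,0,0,0,0,0,0],"translation":[[0,-0.001,0],[0,-0.002,0],[0,-0.003,0],[0,-0.003,0],[0,-0.003,0],[0,-0.003,0],[0,-0.003,0],[0,-0.003,0]],"spin":[0,0,0,0,0,0,0,0]}' >/dev/null; python3 chk.py
```

```text
DIFF 1.99 Fy -8.95 F [ 0.6 -9.  -3.7] travel mm 7.06 pos [ 0.536  -0.0048  0.1367] t 11.8833 width 0.017329385590060833
DIFF 2.1 Fy -8.94 F [ 0.1 -9.1 -4.3] travel mm 8.14 pos [ 0.5358 -0.0037  0.1367] t 12.6 width 0.01736149907663893
```

```bash
python3 -m handwheel '{"grip":[0,0,0,0,0,0,0,0],"translation":[[0,-0.001,0],[0,-0.002,0],[0,-0.003,0],[0,-0.003,0],[0,-0.003,0],[0,-0.003,0],[0,-0.003,0],[0,-0.003,0]],"spin":[0,0,0,0,0,0,0,0]}' >/dev/null; python3 chk.py
```

```text
DIFF 2.11 Fy -8.24 F [ 0.7 -8.3 -4.2] travel mm 9.22 pos [ 0.5356 -0.0027  0.1367] t 13.3167 width 0.017384969339827805
```

```bash
python3 -m handwheel '{"grip":[0,0,0,0,0,0,0,0],"translation":[[0,-0.001,0],[0,-0.002,0],[0,-0.003,0],[0,-0.003,0],[0,-0.003,0],[0,-0.003,0],[0,-0.003,0],[0,-0.003,0]],"spin":[0,0,0,0,0,0,0,0]}' >/dev/null; python3 chk.py
```

```text
DIFF 2.28 Fy -9.52 F [ 1.3 -9.5 -4.3] travel mm 10.32 pos [ 0.5354 -0.0016  0.1367] t 14.0333 width 0.017095370828042338
```

```bash
python3 -m handwheel '{"grip":[0,0,0,0,0,0,0,0],"translation":[[0,-0.001,0],[0,-0.002,0],[0,-0.003,0],[0,-0.003,0],[0,-0.003,0],[0,-0.003,0],[0,-0.003,0],[0,-0.003,0]],"spin":[0,0,0,0,0,0,0,0]}' >/dev/null; python3 chk.py
```

```text
DIFF 25.26 Fy -9.15 F [ 1.8 -9.  -3.4] travel mm 11.77 pos [ 5.350e-01 -2.000e-04  1.366e-01] t 14.75 width 0.017215528569116564
```

```bash
python3 -m handwheel '{"grip":[0,0,0,0,0,0,0,0],"translation":[[0,-0.001,0],[0,-0.002,0],[0,-0.003,0],[0,-0.003,0],[0,-0.003,0],[0,-0.003,0],[0,-0.003,0],[0,-0.003,0]],"spin":[0,0,0,0,0,0,0,0]}' >/dev/null; python3 chk.py
```

```text
DIFF 25.36 Fy -8.94 F [ 1.8 -8.8 -4.3] travel mm 12.91 pos [0.5348 0.001  0.1366] t 15.4667 width 0.017429361335358554
```

Popped (image difference 2→25) with at most about 2.4 mm of travel beyond. Next I return gently so the bar springs back, then lift out.

```bash
python3 -m handwheel '{"grip":[0,0,0,0,0,0,0,0],"translation":[[0,0.005,0],[0,0.01,0],[0,0.015,0],[0,0.02,0],[0,0.025,0],[0,0.03,0],[0,0.035,0],[0,0.041,0]],"spin":[0,0,0,0,0,0,0,0]}' >/dev/null; python3 chk.py;  python3 -m handwheel '{"grip":[0,0,0,0,0,0,0,0],"translation":[[0,0.0,0],[0,0.0,0],[0,0,-0.01],[0,0,-0.02],[0,0,-0.03],[0,0,-0.04],[0,0,-0.04],[0,0,-0.04]],"spin":[0,0,0,0,0,0,0,0]}' >/dev/null; python3 chk.py; python3 go.py .5374 -.012 .19 .193
```

```text
DIFF 25.05 Fy 0.27 F [-0.1  0.2 -1.7] travel mm -1.26 pos [ 0.5377 -0.0129  0.1365] t 16.1833 width 0.017720231308132918
DIFF 25.13 Fy 0.13 F [ 0.3  0.2 -2.8] travel mm -1.23 pos [ 0.5377 -0.0129  0.1527] t 16.9 width 0.01751546825259239
t 16.9 pos [ 0.5377 -0.0129  0.1527] rot [ 3.1415e+00 -3.0000e-04  2.1020e-01] F [ 0.3  0.2 -2.8] share [-0.0004 -0.0023 -0.0933] spin 0.0086
```

```bash
python3 -m handwheel '{"grip":[0,0,0,0,0,0,0,0],"translation":[[0,0,-0.03],[0,0,-0.06],[0,0,-0.095],[0,0,-0.095],[0,0,-0.095],[0,0,-0.095],[0,0,-0.095],[0,0,-0.095]],"spin":[0,0,0,0,0,0,0,0]}'>/dev/null; python3 go.py .4637 .1105 .187 .193
```

```text
t 17.57 pos [ 0.5372 -0.0128  0.1897] rot [-3.1409e+00  1.4000e-03  2.1020e-01] F [-0.5  0.2 -1. ] share [-0.1153 -0.3397  0.007 ] spin 0.0086
```

```bash
python3 -m handwheel '{"grip":[0,0,0,0,0,0,0,0],"translation":[[-0.03,-0.085,0],[-0.06,-0.17,0],[-0.09,-0.255,0],[-0.1153,-0.339,0.007],[-0.1153,-0.339,0.007],[-0.1153,-0.339,0.007],[-0.1153,-0.339,0.007],[-0.1153,-0.339,0.007]],"spin":[0.0086,0.0086,0.0086,0.0086,0.0086,0.0086,0.0086,0.0086]}'>/dev/null; python3 go.py .4636 .1103 .135 .193;python3 -m handwheel '{"grip":[0,0,0,0,0,0,0,0],"translation":[[0,0,0.05],[0,0,0.1],[0,0,0.1],[0,0,0.1],[0,0,0.1],[0,0,0.1],[0,0,0.1],[0,0,0.1]],"spin":[0,0,0,0,0,0,0,0]}'>/dev/null; python3 go.py .4636 .1103 .0872 .193; python3 -c "
from h import *
f=grab_frame('scene')
c,s=np.cos(.193),np.sin(.193);T=state()['tool_pos']
for u in(-10.25,10.25): print(np.round(proj(f,[T[0]+u/1e3*c,T[1]+u/1e3*s,T[2]-.0772]),1))
im=f['color'][150:225,325:415,::-1]
cv2.imwrite('pics/st.png',cv2.convertScaleAbs(cv2.resize(im,None,fx=8,fy=8,interpolation=cv2.INTER_CUBIC),alpha=1.5,beta=20))"
```

```text
t 18.23 pos [0.4649 0.1093 0.1877] rot [ 3.1412e+00 -2.0000e-04  1.9190e-01] F [-0.2 -0.1 -1.8] share [-0.0027 -0.0032  0.1318] spin -0.0005
t 18.9 pos [0.465  0.11   0.1487] rot [ 3.1412e+00 -1.7000e-03  1.9300e-01] F [ 0.3  0.6 -1. ] share [-0.0035 -0.0014  0.1537] spin -0.0
[197.9 363. ]
[202.3 368.8]
```

View pics/st.png

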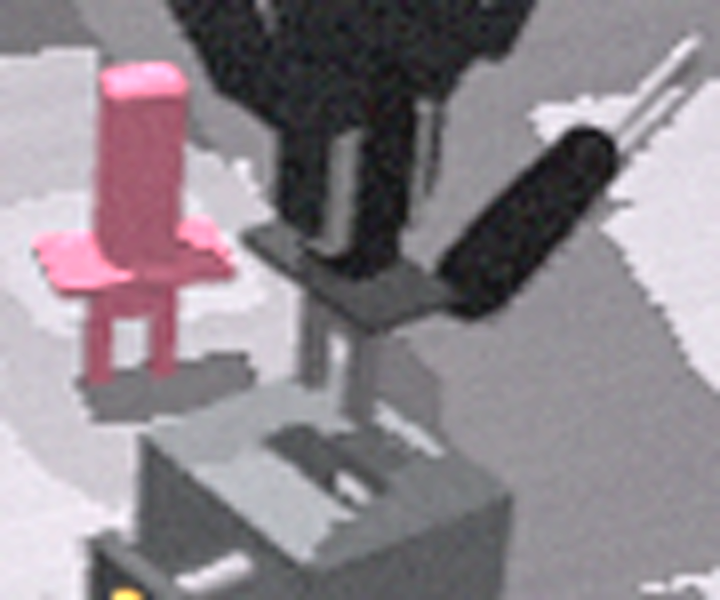

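```bash
python3 -m handwheel '{"grip":[0,0,0,0,0,0,0,0],"translation":[[-0.003,-0.001,0],[-0.003,-0.001,0.03],[-0.003,-0.001,0.06],[-0.003,-0.001,0.09],[-0.003,-0.001,0.115],[-0.003,-0.001,0.13],[-0.003,-0.001,0.14],[-0.003,-0.001,0.145]],"spin":[0,0,0,0,0,0,0,0]}'>/dev/null; python3 go.py .4636 .1103 .0872 .193
```

```text
t 19.62 pos [0.4629 0.1103 0.0893] rot [-3.1415e+00  6.0000e-04  1.9300e-01] F [-0.   0.6 -1.3] share [0.0018 0.0003 0.0053] spin 0.0
```

```bash
python3 -m handwheel '{"grip":[0,0,0,0,0,0,0,0],"translation":[[0,0,0.001],[0,0,0.002],[0,0,0.003],[0,0,0.004],[0,0,0.005],[0,0,0.005],[0,0,0.005],[0,0,0.005]],"spin":[0,0,0,0,0,0,0,0]}'>/dev/null; python3 go.py .4636 .1103 .0872 .193
```

```text
t 20.28 pos [0.4631 0.1103 0.0877] rot [-3.1416e+00 -1.0000e-04  1.9300e-01] F [ 0.1  0.8 -1.8] share [0.0013 0.0002 0.0014] spin 0.0
```

```bash
python3 -m handwheel '{"grip":[0,0,0,0,0,1,1,1],"translation":[[0,0,0.001],[0,0,0.002],[0,0,0.002],[0,0,0.002],[0,0,0.002],[0,0,0.002],[0,0,0.002],[0,0,0.002]],"spin":[0,0,0,0,0,0,0,0]}'; python3 -m handwheel '{"grip":[1,1,1,1,1,1,1,1],"translation":[[0,0,0],[0,0,0],[0,0,0],[0,0,-0.05],[0,0,-0.1],[0,0,-0.2],[0,0,-0.3],[0,0,-0.33]],"spin":[0,0,0,0,0,0,0,0]}'; python3 go.py .5631 -.1323 .2 .2103
```

```text
t: 20.95
tool_pos: [0.4631, 0.1103, 0.0868]
tcp_rot: [-3.142, -0.0, 0.193]
wrist_force: [-0.5, 0.6, -0.2]
grip_width: 0.0532
grip_force: 0.0
t: 21.62
tool_pos: [0.466, 0.1103, 0.2253]
tcp_rot: [3.14, -0.01, 0.193]
wrist_force: [1.2, 0.5, 1.0]
grip_width: 0.0848
grip_force: 0.0
t 21.62 pos [0.466  0.1103 0.2253] rot [ 3.1395 -0.0098  0.1931] F [1.2 0.5 1. ] share [0.1213 0.6416 0.0659] spin -0.0086
```

```bash
python3 -m handwheel '{"grip":[1,1,1,1,1,1,1,1],"translation":[[0.06,0.3,-0.02],[0.1213,0.6416,-0.02],[0.1213,0.6416,-0.02],[0.1213,0.6416,-0.02],[0.1213,0.6416,-0.02],[0.1213,0.6416,-0.02],[0.1213,0.6416,-0.02],[0.1213,0.6416,-0.02]],"spin":[-0.794,-0.794,-0.794,-0.794,-0.794,-0.794,-0.794,-0.794]}'>/dev/null; python3 go.py .5631 -.1323 .2 1.7811; python3 - <<'E'
from fit import *
f=F["top"]
p=[.5631,-.1323,.2103]
for m in((0,90,60),(0,-90,60)): print("top0 pred",np.round(proj(f,W(p,m)),1))
print("seen",np.round(T(370,332.5),1),np.round(T(678.5,269),1))
f=F["scene"]
for q in("roller","roller_end","bar_neck"): print(q,[(np.round(d["centre"],1).tolist(),round(d["p"],2)) for d in landmark_of(q,f)][:2])
print("pred mid",np.round(proj(f,W(p,(0,0,70.5))),1),"end",np.round(proj(f,W(p,(0,111.5,82))),1),"neck",np.round(proj(f,W(p,(0,123,70))),1))
im=f["color"][205:295,215:365,::-1].copy()
o=cv2.convertScaleAbs(cv2.resize(im,None,fx=5.3,fy=5.3,interpolation=cv2.INTER_CUBIC),alpha=1.5,beta=20)
ax=lambda y:(0,y,70.5+y*.106)
for y in(-90,0,90):
  # silhouette circle
  pts=[]
  for a in np.linspace(0,2*np.pi,40):
    m=ax(y);X=W(p,(m[0]+20*np.cos(a),m[1],m[2]+20*np.sin(a)));q=proj(f,X);pts.append([(q[1]-215+.5)*5.3-.5,(q[0]-205+.5)*5.3-.5])
  cv2.polylines(o,[np.int32(pts)],True,(0,0,255),1)
cv2.imwrite("pics/rol.png",o)
E
```

```text
t 22.28 pos [ 0.5611 -0.1374  0.227 ] rot [3.1395e+00 1.5000e-03 1.1527e+00] F [-0.9  0.2 -0.4] share [ 0.0139 -0.0007  0.0674] spin -0.3142
top0 pred [238.8 334.8]
top0 pred [221.5 415.9]
seen [238.3 336.3] [221.4 418.6]
roller [([255.4, 274.8], 0.75), ([219.4, 363.7], 0.57)]
roller_end [([232.4, 322.4], 0.92)]
bar_neck [([231.5, 326.0], 0.47), ([234.8, 319.7], 0.4)]
pred mid [254.6 275.1] end [229.5 323.6] neck [232.3 328.2]
```

View pics/rol.png

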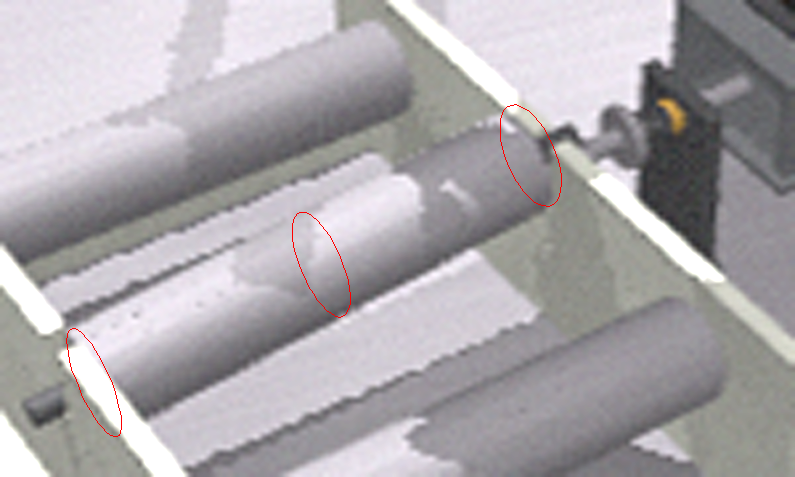

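```bash
python3 -m handwheel '{"grip":[1,1,1,1,1,1,1,1],"translation":[[0.0139,-0.0007,0],[0.0139,-0.0007,0],[0.0139,-0.0007,0],[0.0139,-0.0007,0],[0.0139,-0.0007,0],[0.0139,-0.0007,0.07],[0.0139,-0.0007,0.14],[0.0139,-0.0007,0.2]],"spin":[-0.3142,-0.3142,-0.3142,-0.3142,-0.3142,-0.3142,-0.3142,-0.3142]}'>/dev/null; python3 go.py .5631 -.1325 .073 1.7811
```

```text
t 23.2 pos [ 0.5616 -0.1258  0.1459] rot [3.1414e+00 1.0000e-04 1.7789e+00] F [-0.8  0.3 -0.7] share [-0.0171  0.0003  0.1823] spin -0.0011
```

```bash
python3 -m handwheel '{"grip":[1,1,1,1,1,1,1,1],"translation":[[-0.017,0,0],[-0.017,0,0],[-0.017,0,0.02],[-0.017,0,0.05],[-0.017,0,0.08],[-0.017,0,0.08],[-0.017,0,0.08],[-0.017,0,0.08]],"spin":[-0.0011,-0.0011,-0.0011,-0.0011,-0.0011,-0.0011,-0.0011,-0.0011]}'>/dev/null; python3 go.py .5631 -.1325 .073 1.7811
```

```text
t 23.87 pos [ 0.5634 -0.1338  0.1151] rot [3.1414e+00 1.0000e-04 1.7819e+00] F [ 0.1 -0.6  0.4] share [ 0.0033 -0.0002  0.1052] spin 0.0004
```

Aligned within a millimetre across the roller, so I descend, then close.

```bash
python3 -m handwheel '{"grip":[1,1,1,1,1,1,1,1],"translation":[[0.002,0,0.02],[0.002,0,0.04],[0.002,0,0.06],[0.002,0,0.08],[0.002,0,0.095],[0.002,0,0.104],[0.002,0,0.104],[0.002,0,0.104]],"spin":[0,0,0,0,0,0,0,0]}'>/dev/null; python3 go.py .5631 -.1325 .073 1.7811;python3 -m handwheel '{"grip":[0.6,0.6,0.55,0.55,0.5,0.5,0.45,0.45],"translation":[[0,0,0],[0,0,0],[0,0,0],[0,0,0],[0,0,0],[0,0,0],[0,0,0],[0,0,0]],"spin":[0,0,0,0,0,0,0,0]}'
```

```text
t 24.53 pos [ 0.5631 -0.133   0.0731] rot [-3.1413e+00 -2.0000e-04  1.7818e+00] F [ 0.1 -0.5 -0.1] share [0.0012 0.0003 0.0002] spin 0.0004
t: 25.2
tool_pos: [0.5632, -0.133, 0.0735]
tcp_rot: [3.142, 0.0, 1.782]
wrist_force: [-1.2, -0.7, 1.1]
grip_width: 0.0387
grip_force: 31.9
```

```bash
python3 -m handwheel '{"grip":[0.3,0.3,0.2,0.2,0.1,0,0,0],"translation":[[0,0,0],[0,0,0],[0,0,0],[0,0,0],[0,0,0],[0,0,0],[0,0,0],[0,0,0]],"spin":[0,0,0,0,0,0,0,0]}';python3 -m handwheel '{"grip":[0,0,0,0,0,0,0,0],"translation":[[0,0,-0.003],[0,0,-0.006],[0,0,-0.009],[0,0,-0.012],[0,0,-0.015],[0,0,-0.02],[0,0,-0.025],[0,0,-0.03]],"spin":[0,0,0,0,0,0,0,0]}'
```

```text
t: 25.87
tool_pos: [0.5632, -0.133, 0.0734]
tcp_rot: [3.141, 0.0, 1.782]
wrist_force: [-1.4, 0.8, 4.0]
grip_width: 0.0384
grip_force: 59.7
t: 26.53
tool_pos: [0.563, -0.133, 0.0854]
tcp_rot: [-3.141, -0.0, 1.782]
wrist_force: [0.7, -0.6, -4.8]
grip_width: 0.0384
grip_force: 60.8
```

```bash
python3 -m handwheel '{"grip":[0,0,0,0,0,0,0,0],"translation":[[0,0,-0.02],[0,0,-0.06],[0,0,-0.12],[0,0,-0.19],[0,0,-0.27],[0,0,-0.33],[0,0,-0.33],[0,0,-0.33]],"spin":[0,0,0,0,0,0,0,0]}';python3 go.py .513 .327 .2 1.5843
```

```text
t: 27.2
tool_pos: [0.564, -0.1334, 0.2189]
tcp_rot: [3.138, 0.002, 1.782]
wrist_force: [-0.0, -0.6, -5.9]
grip_width: 0.0385
grip_force: 61.7
t 27.2 pos [ 0.564  -0.1334  0.2189] rot [3.1385e+00 2.4000e-03 1.7819e+00] F [-0.  -0.6 -5.9] share [1.1523 0.1164 0.0449] spin 0.0988
```

```bash
python3 -m handwheel '{"grip":[0,0,0,0,0,0,0,0],"translation":[[0.05,0.005,0],[0.12,0.012,0],[0.2,0.02,0],[0.28,0.03,0],[0.36,0.04,0],[0.44,0.045,0],[0.52,0.05,0],[0.6,0.06,0]],"spin":[0.01,0.02,0.03,0.04,0.05,0.05,0.05,0.05]}' >/dev/null; python3 go.py .513 .327 .2 1.5843
```

```text
t 27.87 pos [0.5339 0.1082 0.2141] rot [-3.1360e+00 -7.0000e-04  1.6817e+00] F [ 0.5  0.1 -4.1] share [0.5495 0.0087 0.0355] spin 0.0487
```

```bash
python3 -m handwheel '{"grip":[0,0,0,0,0,0,0,0],"translation":[[0.09,0.001,0],[0.18,0.003,0],[0.27,0.005,0],[0.36,0.007,0],[0.44,0.0087,0],[0.5,0.0087,0],[0.535,0.0087,0],[0.5495,0.0087,0]],"spin":[0.01,0.02,0.03,0.04,0.0487,0.0487,0.0487,0.0487]}' >/dev/null;python3 -m handwheel '{"grip":[0,0,0,0,0,0,0,0],"translation":[[0,0,0.03],[0,0,0.08],[0,0,0.13],[0,0,0.18],[0,0,0.2],[0,0,0.2],[0,0,0.2],[0,0,0.2]],"spin":[0,0,0,0,0,0,0,0]}' >/dev/null; python3 go.py .513 .327 .08 1.5843
```

```text
t 29.2 pos [0.5165 0.3253 0.1386] rot [ 3.1393e+00 -7.0000e-04  1.5838e+00] F [ 1.   0.2 -4.4] share [ 0.0043 -0.009   0.1465] spin -0.0003
```

```bash
python3 -m handwheel '{"grip":[0,0,0,0,0,0,0,0],"translation":[[0.004,-0.008,0],[0.004,-0.008,0.03],[0.004,-0.008,0.07],[0.004,-0.008,0.11],[0.004,-0.008,0.13],[0.004,-0.008,0.145],[0.004,-0.008,0.145],[0.004,-0.008,0.145]],"spin":[0,0,0,0,0,0,0,0]}' >/dev/null; python3 go.py .5133 .327 .064 1.5843; python3 - <<'E'
from fit import *
f=F["scene"];p=[.5131,.327,.0135]
T_=state()["tool_pos"];pr=[T_[0],T_[1],.0135]
print("fork lm",[(np.round(d["centre"],1).tolist(),round(d["p"],2)) for d in landmark_of("fork",f)][:3])
print("pred fork",np.round(proj(f,[.4637,.1105,.01]),1))
for d in cut_out("roller",f)[:3]:
    m=d["pixels"].astype(np.uint8);c=cv2.minAreaRect(np.argwhere(m)[:,::-1].astype(np.float32));print(round(d["p"],2),m.sum(),np.round(c[0],1),np.round(c[1],1),round(c[2],1))
    if abs(d["centre"][1]-450)<60:
        r,cc=np.nonzero(m); 
        print("leftmost",cc.min(),r[cc==cc.min()].mean(),"right",cc.max(),r[cc==cc.max()].mean())
h=T_[2]-.0034
for y in(-112,-90,90,112): 
    X=W(pr,(0,y,0));X[2]=h+y*1e-3*.1;print(y,np.round(proj(f,X),1))
E
```

```text
t 29.87 pos [0.5124 0.3272 0.0796] rot [ 3.1412e+00 -2.0000e-04  1.5846e+00] F [-0.2  0.2 -3.9] share [-0.0006  0.0023  0.0389] spin 0.0001
fork lm [([245.6, 512.2], 0.86), ([220.7, 362.1], 0.83), ([195.3, 342.2], 0.6)]
pred fork [222.2 363.8]
0.6 963 [459. 190.] [18.5 87.3] 70.0
leftmost 418 204.0 right 500 176.0
0.24 13001 [283.1 264.1] [152.5 167.5] 61.8
-112 [204.  418.8]
-90 [201.  427.4]
90 [177.7 494. ]
112 [175.  501.8]
```

```bash
python3 -m handwheel '{"grip":[0,0,0,0,0,0,0,0],"translation":[[0.003,0.002,0.01],[0.003,0.002,0.02],[0.003,0.002,0.03],[0.003,0.002,0.037],[0.003,0.002,0.042],[0.003,0.002,0.046],[0.003,0.002,0.046],[0.003,0.002,0.046]],"spin":[0,0,0,0,0,0,0,0]}' >/dev/null; python3 go.py .5133 .3285 .064 1.5843;  python3 -m handwheel '{"grip":[0,0,0,0,0,0,0,0],"translation":[[0,0,0.001],[0,0,0.002],[0,0,0.003],[0,0,0.004],[0,0,0.005],[0,0,0.005],[0,0,0.005],[0,0,0.005]],"spin":[0,0,0,0,0,0,0,0]}' >/dev/null; python3 go.py .5133 .3285 .0534 1.5843
```

```text
t 30.73 pos [0.5128 0.3282 0.0608] rot [-3.1411e+00  2.0000e-04  1.5844e+00] F [-0.4 -0.6 -5.1] share [ 0.0006  0.0012 -0.008 ] spin 0.0
t 31.4 pos [0.5131 0.3286 0.0593] rot [ 3.1412e+00 -5.0000e-04  1.5845e+00] F [-3.6  1.9  0.7] share [-0.0003  0.0006  0.0147] spin 0.0001
```

```bash
python3 -m handwheel '{"grip":[0,0,0,0,0,0,0,0],"translation":[[0,0,0.0005],[0,0,0.001],[0,0,0.0015],[0,0,0.002],[0,0,0.0025],[0,0,0.003],[0,0,0.0035],[0,0,0.004]],"spin":[0,0,0,0,0,0,0,0]}' ; python3 -c "
from bench import state;print(state()['ft_torque'])"
```

```text
t: 32.07
tool_pos: [0.5131, 0.3289, 0.058]
tcp_rot: [3.141, -0.001, 1.584]
wrist_force: [-4.1, 4.5, 4.8]
grip_width: 0.0383
grip_force: 62.4
[ 0.05909976  0.71449323 -0.26476775]
```

```bash
python3 -m handwheel '{"grip":[0,0,0,0,0,0,0,0],"translation":[[0,-0.001,0.0005],[0,-0.002,0.001],[0,-0.002,0.0015],[0,-0.002,0.002],[0,-0.002,0.0025],[0,-0.002,0.003],[0,-0.002,0.0035],[0,-0.002,0.004]],"spin":[0,0,0,0,0,0,0,0]}' ; python3 -c "
from bench import state;print(state()['ft_torque'])"
```

```text
t: 32.73
tool_pos: [0.5126, 0.3287, 0.0562]
tcp_rot: [3.14, -0.001, 1.585]
wrist_force: [-3.0, 4.9, 3.8]
grip_width: 0.0385
grip_force: 62.3
[ 0.22768272  0.42964599 -0.26364138]
```

Force stays small and the roller is levelling in the grip. Continuing.

```bash
python3 -m handwheel '{"grip":[0,0,0,0,0,0,0,0],"translation":[[0,-0.001,0.0005],[0,-0.002,0.001],[0,-0.002,0.0015],[0,-0.002,0.002],[0,-0.002,0.0025],[0,-0.002,0.003],[0,-0.002,0.0035],[0,-0.002,0.004]],"spin":[0,0,0,0,0,0,0,0]}' ; python3 -c "
from bench import state;print(state()['ft_torque'])"
```

```text
t: 33.4
tool_pos: [0.5124, 0.329, 0.0549]
tcp_rot: [3.139, -0.002, 1.585]
wrist_force: [-0.3, 5.5, 3.6]
grip_width: 0.0385
grip_force: 62.4
[ 0.45941434  0.06970727 -0.01842119]
```

```bash
python3 -m handwheel '{"grip":[0,0,0,0,0,0,0,0],"translation":[[0,0,0.0005],[0,0,0.001],[0,0,0.0015],[0,0,0.002],[0,0,0.0025],[0,0,0.003],[0,0,0.003],[0,0,0.003]],"spin":[0,0,0,0,0,0,0,0]}' ; python3 -c "
from h import *
print(state()['ft_torque'])
f=grab_frame('scene')
for d in cut_out('roller',f)[:3]:
    m=d['pixels'];r,cc=np.nonzero(m);print(round(d['p'],2),m.sum(),cc.min(),r[cc==cc.min()].mean(),cc.max(),r[cc==cc.max()].mean())
for y in(-112,112): print(np.round(proj(f,[.513-.0135*y/1e3,.327+y/1e3,.05]),1))
"
```

```text
t: 34.07
tool_pos: [0.5124, 0.3291, 0.0537]
tcp_rot: [3.139, -0.002, 1.585]
wrist_force: [-0.6, 6.8, 4.1]
grip_width: 0.038
grip_force: 62.5
[ 0.56855364  0.05313959 -0.04186103]
[209.9 417.6]
[189.  497.5]
```

```bash
python3 -m handwheel '{"grip":[0,0,0,0,0,0,0,0],"translation":[[0,0,0.0005],[0,0,0.001],[0,0,0.0015],[0,0,0.002],[0,0,0.0025],[0,0,0.0025],[0,0,0.0025],[0,0,0.0025]],"spin":[0,0,0,0,0,0,0,0]}' ; python3 -c "
from h import *
print(state()['ft_torque'])
for n in('scene','top'):
  f=grab_frame(n)
  for d in cut_out('roller',f)[:3]:
    m=d['pixels'];r,cc=np.nonzero(m);print(n,round(d['p'],2),m.sum(),cc.min(),r[cc==cc.min()].mean(),cc.max(),r[cc==cc.max()].mean())
"
```

```text
t: 34.83
tool_pos: [0.5124, 0.3292, 0.0535]
tcp_rot: [3.139, -0.002, 1.585]
wrist_force: [-3.6, 5.7, 10.4]
grip_width: 0.0386
grip_force: 63.0
[ 0.28920955  0.49708007 -0.09489292]
scene 0.81 838 418 209.5 498 188.5
scene 0.53 155 324 232.0 354 221.0
top 0.73 1080 246 264.5 286 288.0
top 0.61 860 162 256.5 216 253.0
```

```bash
python3 -m handwheel '{"grip":[0,0,0.5,0.55,0.6,0.7,0.8,0.8],"translation":[[0,0,-0.0015],[0,0,-0.002],[0,0,-0.002],[0,0,-0.002],[0,0,-0.002],[0,0,-0.002],[0,0,-0.002],[0,0,-0.002]],"spin":[0,0,0,0,0,0,0,0]}'; python3 -m handwheel '{"grip":[0.8,0.8,0.8,0.8,0.8,0.8,0.8,0.8],"translation":[[0,0,0],[0,0,-0.02],[0,0,-0.05],[0,0,-0.1],[0,0,-0.17],[0,0,-0.25],[0,0,-0.33],[0,0,-0.4]],"spin":[0,0,0,0,0,0,0,0]}'
```

```text
t: 35.7
tool_pos: [0.5113, 0.328, 0.0524]
tcp_rot: [-3.141, 0.0, 1.584]
wrist_force: [0.1, 0.2, -0.3]
grip_width: 0.0683
grip_force: 0.0
t: 36.37
tool_pos: [0.5118, 0.3285, 0.2167]
tcp_rot: [3.139, -0.001, 1.585]
wrist_force: [1.1, 0.5, 0.2]
grip_width: 0.0681
grip_force: 0.0
```

Retreat clear of the views and verify numerically: roller, fork, bar, pinks.

```bash
python3 -m handwheel '{"grip":[1,1,1,1,1,1,1,1],"translation":[[-0.1,-0.1,-0.1],[-0.2,-0.2,-0.1],[-0.3,-0.3,-0.1],[-0.4,-0.4,-0.1],[-0.5,-0.45,-0.1],[-0.6,-0.45,-0.1],[-0.7,-0.45,-0.1],[-0.7,-0.45,-0.1]],"spin":[0,0,0,0,0,0,0,0]}'; python3 - <<'E'
from fit import *
cr=[.5128,.327,.0135]
for n,f in F.items():
  for d in cut_out("roller",f)[:3]:
    m=d["pixels"];r,cc=np.nonzero(m);q=np.argwhere(m)[:,::-1].astype(np.float32);c=cv2.minAreaRect(q)
    print(n,round(d["p"],2),m.sum(),"L",cc.min(),r[cc==cc.min()].mean(),"R",cc.max(),r[cc==cc.max()].mean(),np.round(c[0],1),np.round(c[1],1))
  print("  pred",[np.round(proj(f,W(cr,(0,y,50))),1).tolist() for y in(-112,0,112)])
  print("  fork",[(np.round(d["centre"],1).tolist(),round(d["p"],2)) for d in landmark_of("fork",f)][:3],"pred",np.round(proj(f,[.4637,.1105,.01]),1))
  print("  neck",[(np.round(d["centre"],1).tolist(),round(d["p"],2)) for d in landmark_of("bar_neck",f)][:2],"pred",np.round(proj(f,[.5374,-.012,.07]),1))
  b=cv2.imread(f"pics/{n}0.png")[:,:,::-1].astype(float);D=abs(f["color"]-b).mean(2)
  for nm,X in(("stand/fork",(.4637,.1105,.08)),("collar",(.5355,-.0025,.07)),("pink1?",(0,0,0))):
    if X[0]: r,c=map(int,proj(f,X));print("  diff",nm,round(D[r-10:r+10,c-8:c+8].mean(),1))
E
```

```text
t: 37.03
tool_pos: [0.3384, 0.0617, 0.2537]
tcp_rot: [3.138, 0.001, 1.587]
wrist_force: [0.7, -0.8, 0.1]
grip_width: 0.0857
grip_force: 0.0
scene 0.73 2616 L 375 329.0 R 433 320.5 [403.2 324.9] [57.7 60.2]
scene 0.61 1323 L 417 209.5 R 498 188.5 [457.5 198.9] [17.8 84.4]
  pred [[209.9, 417.5], [199.1, 458.9], [188.9, 497.5]]
  fork [([194.8, 342.3], 0.71), ([244.9, 508.7], 0.71), ([221.4, 365.2], 0.69)] pred [222.2 363.8]
  neck [([232.4, 328.8], 0.66)] pred [232.3 328.2]
  diff stand/fork 13.6
  diff collar 12.1
top 0.87 1611 L 114 254.5 R 215 253.0 [164.5 253.9] [ 18.1 101. ]
  pred [[253.1, 215.7], [253.8, 164.3], [254.5, 113.1]]
  fork [([275.9, 264.1], 0.79), ([196.4, 153.0], 0.74), ([334.1, 263.8], 0.42)] pred [276.7 265.6]
  neck [([239.1, 318.9], 0.67)] pred [241.6 319.8]
  diff stand/fork 13.5
  diff collar 4.3
```

```bash
python3 - <<'E'
from h import *
f=grab_frame("scene");b=cv2.imread("pics/scene0.png")[:,:,::-1]
for im in(b,f["color"]):
    m=(im[178:206,355:380].max(2)<38);m=cv2.connectedComponentsWithStats(m.astype(np.uint8));i=1+m[2][1:,4].argmax();print(m[2][i],np.round(m[3][i],1))
E
```

```text
[  4   2  15  26 277] [11.4 15.5]
[  3   2  16  26 292] [11.5 15.2]
```

The handle is where it was and upright, so I hand in.

```bash
python3 -c "
from bench import *
print(finish_job())"
```

```text
the job is handed in; nothing more can be done
None
```

The job is handed in at about 37 s of the 72 s, though the verdict was not shown: the middle roller came free and lies level and centred in the cradle, and the fork is back in its stand; the bar went at most about 2.4 mm past release, and I did not re-check the table's other items at the end.

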